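# Knock a cast test bar out of its mould and lay it in the curing rack

### The arm

A 6-joint arm with a two-finger parallel gripper is mounted at the origin on the work surface. World frame = base frame: x ahead of the robot, y to its left, z up, the work surface at z = 0. Lengths are in m, angles in rad, forces in N, time in s.
With the tool pointing down it reaches from about 0.375 to 0.975 m from the base axis. Payload 3.8 kg.
Tool frame: the origin (TCP) lies midway between the tips of the shut fingers; the grasp point (between the pads) lies robot.hold_point_z behind it (robot.hold_point_z is the distance from the TCP to the grasp point, in m); z points along the fingers, y is the direction in which the jaws open and shut (so a half turn about z gives the same grasp; the last joint's range is limited). The gripper opens to 88 mm and grips with 3 to 60 N. Pads are 18 mm wide; open, the fingers measure 123 mm over their backs; the gripper's body (75 mm by 187 mm) begins 45 mm behind the grasp point.
Start: joints at [-1.228, 0.264, 1.604, -0, 1.274, -0.037], TCP at [0.25, -0.627, 0.239] pointing down, gripper open.
Joint ranges: [-2.63, 2.63], [-0.94, 2.18], [0.31, 2.57], [-1.31, 4.45], [0, 2.66], [-2.55, 2.55]. Speed limits (rad/s): [2.57, 2.57, 3.14, 3.14, 3.14, 3.14].

### API

Orientations are given as a unit quaternion [x, y, z, w].
In Python, from cell import robot, viewer, job_done gives the robot as it stands.
- The arm moves only by the tool send_rows, never from a script. Its arguments are lists of equal length, an entry for each row: "xyz": the shift along the world's x, y, z in m, a list of three; "rotation": the turn, a rotation vector about the world's x, y, z in degrees, a list of three; "fingers": the finger opening in m, from 0 to 0.0881. In form: {"xyz": [[tx, ty, tz], ...], "rotation": [[rx, ry, rz], ...], "fingers": [fingers, ...]}. A call has 1 to 20 rows; each row is the pose to reach, as a shift and turn from the pose commanded when the call began; what a row does not reach only later rows make up. A row lasts 1/10 s, in which the tool goes at most 50 mm and 8.59 degrees, less where a joint would pass 70% of its speed; a pose out of reach is approached as far as the arm can. A call with a gripper value outside its range is refused whole. The fingers move at their own pace and stop on an object; the grip force is fixed at half the most. Time passes only in rows, so rows that repeat a pose let the fingers close. It gives the time, the measured TCP pose, the force and the opening at its end, in the units of the state.
- robot.state(): the state, without advancing time (a new reading comes with each control period).
- viewer.read_camera(name): name is "scene" or "top"; returns a dict with "image" (420x560x3 uint8, red, green, blue), "fx", "fy", "cx", "cy" (pixels), "R" (3x3) and "t" (3): a world point X has camera coordinates R X + t. Camera axes: x right, y down, z forward; pixel columns grow to the right and rows downward; lengths in m; the calibration is good to about 2 mm. A picture is of the moment at which its call begins. There is no depth.
- job_done(): hands the job in, once; it reports no verdict.
The state is a dict: "t": time; "joints": joint angles; "qvel": joint speeds; "joint_torque": joint torques, N m; "tcp_pos": TCP position; "tcp_rot": TCP orientation; "ft_force": force on the tool from outside, world axes, zero at the start; "wrist_torque": the same for the moment, N m; "grip_width": opening from 0.0 (shut) to 1.0 (fully open).
Only numpy, scipy, OpenCV 4.12 (cv2) and the standard library are available. Lean on these libraries where they do the work, as an engineer would, in place of code of your own. Each camera call takes 0.05 s, during which the arm holds its last target. There are 200 camera calls.

### The job

Press the knock-out lever to raise one end of the cast bar out of its mould, lift the bar out by that end and lay it flat on the bench, letting go. Then take it afresh by its narrow waist and lower it into the curing rack, so that both heads lie flat on the floors of the two pockets, and let go. Do not drop the bar, and leave the bottles and the beaker where they stand.

Things in the scene. Friction and masses are not known exactly. Their poses are not given: they have to be found in the camera images.
- mould: Fixed aluminium mould block, 190 x 80 mm (x, y), on a base plate 220 x 110 x 5. Origin: centre of its underside; -x end is the lever end. Cavity floor 34 mm above the bench, 3 mm of play round the bar. Walls flush with the bar's top (58 mm up) round the lever-end head (x below -18 mm), 86 mm up elsewhere, waist too: only that head, once raised, can be gripped.
- knockout (a joint): Steel knock-out lever, hinge along the mould's y at mould x = -89 mm, 20 mm above the bench. 0 = up, 0.55 rad = paddle fully down at its stop; stiff, stays where left. Its nose lifts the bar from below: at full travel the lever-end head is about 24 mm higher, the bar slopes 9 degrees, the other head is still in the cavity. The paddle needs 3 to 5 N.
- paddle (a point): Centre of the top face of the lever's paddle, a 30 x 42 mm plate outside the mould at its -x end, 155 mm from the mould's origin and 61 mm above the bench when up; fully down it is about 40 mm lower and 10 mm further out. z: the plate's upper normal.
- bar: Cream cast resin test bar, dog-bone shaped, 160 mm long (x), 24 thick (z): two heads 45 long and 44 wide, between them a waist 70 long and 28 wide. Origin: centre of its underside. About 0.2 kg. It starts in the mould, axes along the mould's, its -x head at the lever end. The same either way round.
- bar_mid (a point): Middle of the bar: 12 mm above its origin, axes as the bar's.
- rack: Fixed grey plastic curing rack, 190 x 68 mm (x, y), with a deep pocket for each head. Origin: centre of its underside. Pocket floors 12 mm above the bench, walls 6 mm thick and 60 mm above the bench at the sides and outer ends, 4 mm of play round each head: fingers fit only at the waist, where 72 mm along x is open (base there 6 mm high).
- rack_seat (a point): Where the centre of the bar's underside belongs: the rack's middle, 12 mm above the bench, axes as the rack's. The bar lies along x, either way round.
- white_bottle: White plastic bottle, 72 mm across, 165 mm tall, standing; origin at the centre of its foot. Leave alone.
- dark_bottle: Dark bottle, 68 mm across, 160 mm tall, standing; origin at the centre of its foot. Leave alone.
- beaker: Glass beaker, 76 mm across, 85 mm tall, standing; origin at the centre of its foot. Leave alone.
Not all that is in view belongs to the job. Leave any black look-alike of the bar alone.

How it is judged:
By the outcome, as a careful person would: the job done as asked, in the order asked, and still so for the second after the job is handed in, with the robot touching nothing.
It also fails if it takes over 72 s, if anything falls off the work surface, if the arm or the gripper's body presses on something with over 40 N, if the wrist force passes 120 N, or if a joint passes its speed limit or range.

## Working session

There is one attempt and no reset: what is moved stays moved. The work goes in short steps, Python scripts to look and compute and a tool call to move; the robot and the scene stay as the last step left them, time stands still between calls to the robot, and variables do not carry over. Pictures are saved under pics/ and viewed, about 8 in all and at most 12, crops included, and the job is handed in when it is done.

Besides the shell and the picture viewer there is one more tool, called as name(argument=value, ...), one argument or row to a line, values as JSON. send_rows: Moves the arm, as the interface text tells. Its arguments: {"type":"object","properties":{"xyz":{"type":"array","items":{"type":"array","items":{"type":"number"}}},"rotation":{"type":"array","items":{"type":"array","items":{"type":"number"}}},"fingers":{"type":"array","items":{"type":"number"}}},"required":["xyz","rotation","fingers"]}

```bash
mkdir -p pics; ls; python3 - <<'E'
from cell import robot, viewer
import cv2,numpy as np
for n in ("scene","top"):
    c=viewer.read_camera(n); cv2.imwrite(f"pics/{n}0.png",c["image"][:,:,::-1])
    print(n,c["fx"],c["fy"],c["cx"],c["cy"],np.round(c["R"],4).tolist(),np.round(c["t"],4).tolist())
print(robot.hold_point_z, robot.state())
E
```

```text
pics
scene 384.1576877742022 384.1576877742022 278.22305999534507 207.536076532444 [[0.8314, 0.5556, -0.0064], [0.4658, -0.7032, -0.5372], [-0.303, 0.4436, -0.8435]] [-0.4996, -0.231, 1.4849]
top 382.7487309666759 382.7487309666759 282.85335511111674 209.5088082383958 [[-0.0264, -0.9996, -0.0086], [-0.9821, 0.0276, -0.1864], [0.1866, 0.0035, -0.9824]] [0.0391, 0.6122, 1.1373]
0.0187 {'t': 0.1, 'joints': array([-1.22791400e+00,  2.64629575e-01,  1.60523270e+00,  2.67649175e-05,
        1.27372156e+00, -3.69134258e-02]), 'qvel': array([-0.00083277, -0.00218017, -0.00375005,  0.00163259,  0.00103463,
       -0.00018316]), 'joint_torque': array([ 8.48622458e-04, -5.03618574e+01, -3.58071184e+01,  7.30653433e-02,
        2.33124004e-02, -6.45420323e-05]), 'tcp_pos': array([ 0.25002331, -0.62629009,  0.23754759]), 'tcp_rot': array([ 9.82023772e-01,  1.88754654e-01, -1.39073995e-04, -9.85915361e-04]), 'ft_force': array([ 0.991014  , -0.34994808, -0.13757242]), 'wrist_torque': array([-0.03693876,  0.00922435,  0.0074124 ]), 'grip_width': 1.0022300514504905}
```

View pics/top0.png

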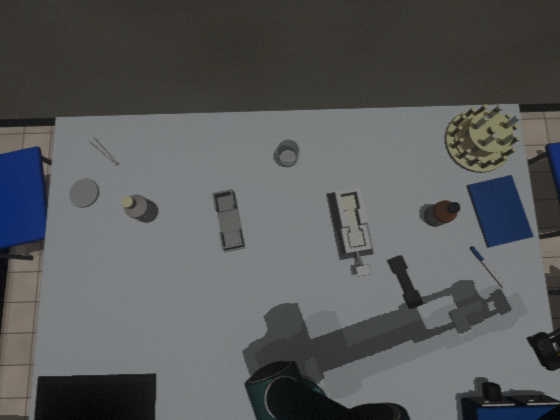

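View pics/scene0.png

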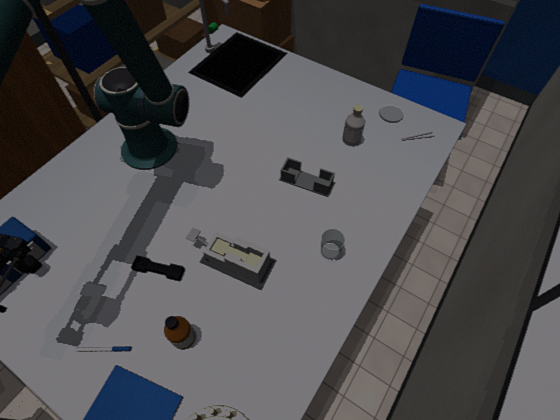

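Candidates for the bar: the cream bar in the mould (top 350,220; scene 238,255) and the black dog-bone (top 405,281; scene 158,268), which is the decoy. I choose the cream one. The paddle is at top (362,269), and the rack is at top (229,220). Next, one close crop.

```bash
python3 - <<'E'
import cv2,numpy as np
def crop(f,x,y,w,h,s):
    return cv2.resize(cv2.imread(f)[y:y+h,x:x+w],None,fx=s,fy=s,interpolation=cv2.INTER_CUBIC)
def grid(im,x,y,s):
    for k in range(0,im.shape[1]//s,10):
        cv2.putText(im,str(x+k),(k*s,10),0,.35,(0,0,255),1); cv2.line(im,(k*s,12),(k*s,18),(0,0,255),1)
    for k in range(10,im.shape[0]//s,10):
        cv2.putText(im,str(y+k),(0,k*s+4),0,.35,(0,0,255),1);cv2.line(im,(24,k*s),(30,k*s),(0,0,255),1)
    return im
a=grid(crop("pics/top0.png",320,182,66,98,6),320,182,6)
b=grid(crop("pics/top0.png",200,182,60,98,6),200,182,6)
im=np.hstack([a,b]); im=np.clip(im.astype(float)*1.3,0,255).astype(np.uint8); print(im.shape); cv2.imwrite("pics/c1.png",im)
a=grid(crop("pics/scene0.png",180,222,100,70,4),180,222,4)
b=grid(crop("pics/scene0.png",265,150,84,70,4),265,150,4)
im=np.hstack([a,b]);im=np.clip(im.astype(float)*1.3,0,255).astype(np.uint8); cv2.imwrite("pics/c2.png",im); print(im.shape)
E
```

```text
(588, 756, 3)
(280, 736, 3)
```

View pics/c1.png

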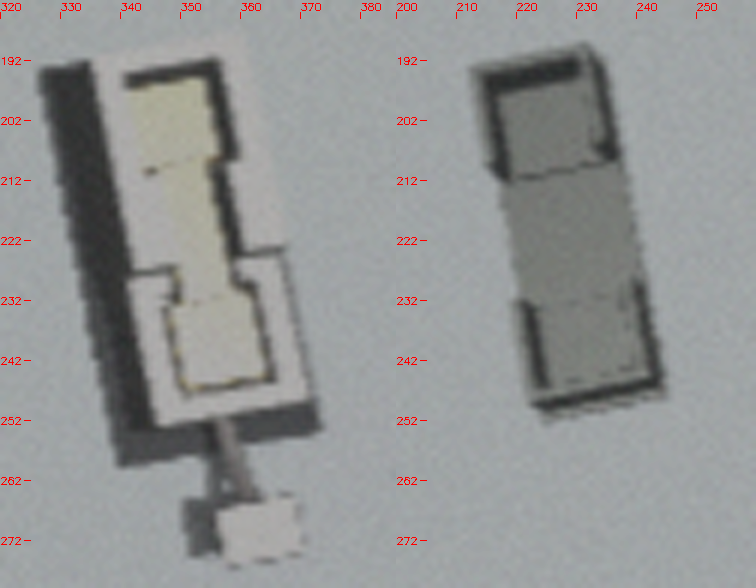

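View pics/c2.png

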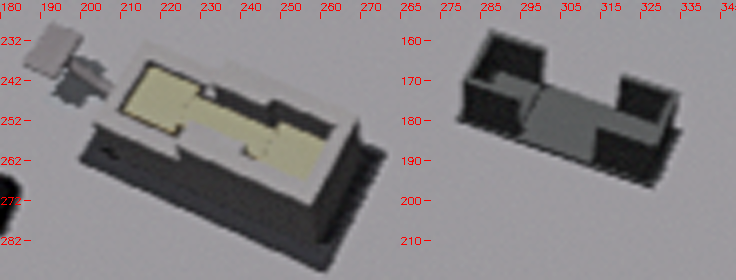

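```bash
cat > h.py <<'E'
import numpy as np,cv2,json
from scipy.optimize import least_squares
from cell import robot,viewer
def cams(): return {n:viewer.read_camera(n) for n in("scene","top")}
def proj(c,P):
    X=np.atleast_2d(P)@np.array(c["R"]).T+c["t"]; return np.c_[c["fx"]*X[:,0]/X[:,2]+c["cx"],c["fy"]*X[:,1]/X[:,2]+c["cy"]]
def place(p,M):  # p = x,y,yaw
    c,s=np.cos(p[2]),np.sin(p[2]); M=np.atleast_2d(M)
    return np.c_[p[0]+c*M[:,0]-s*M[:,1],p[1]+s*M[:,0]+c*M[:,1],M[:,2]]
def fit(C,obs,p0):  # obs: list (cam,modelpt,(u,v))
    def r(p): return np.concatenate([(proj(C[n],place(p,m))[0]-uv) for n,m,uv in obs])
    s=least_squares(r,p0,loss="soft_l1"); return s.x,np.round(r(s.x).reshape(-1,2),1)
def world(c,uv,z): # pixel -> world at height z
    R=np.array(c["R"]);d=R.T@np.array([(uv[0]-c["cx"])/c["fx"],(uv[1]-c["cy"])/c["fy"],1]);o=-R.T@c["t"];return o+d*(z-o[2])/d[2]
def crop(im,x,y,w,h,s,g=1.3):
    return np.clip(cv2.resize(im[y:y+h,x:x+w,::-1],None,fx=s,fy=s,interpolation=cv2.INTER_CUBIC)*g,0,255).astype(np.uint8)
E
python3 - <<'E'
from h import *
C=cams()
for n in C: print(n,"cam at",np.round(-np.array(C[n]["R"]).T@C[n]["t"],3))
T=lambda x,y,x0=320,o=0:(x0+(x-o+.5)/6-.5,182+(y+.5)/6-.5)
S=lambda x,y,x0=180,y0=222,o=0:(x0+(x-o+.5)/4-.5,y0+(y+.5)/4-.5)
m=[("top",(-.095,.04,.058),T(158,425)),("top",(-.095,-.04,.058),T(308,402)),("top",(-.018,-.04,.086),T(283,247)),("top",(.095,.04,.086),T(95,60)),("top",(.095,-.04,.086),T(247,40)),
("scene",(-.095,-.04,.058),S(95,122)),("scene",(-.095,.04,.058),S(145,42)),("scene",(.095,-.04,.086),S(313,205)),("scene",(.095,.04,.086),S(360,115))]
B=lambda x,y:T(x,y,200,396); D=lambda x,y:S(x,y,265,150,400)
r=[("top",(.095,.034,.06),B(470,65)),("top",(.095,-.034,.06),B(595,42)),("top",(-.095,.034,.06),B(540,405)),("top",(-.095,-.034,.06),B(665,390)),
("scene",(-.095,.034,.06),D(490,32)),("scene",(-.095,-.034,.06),D(462,80)),("scene",(.095,.034,.06),D(679,92)),("scene",(.095,-.034,.06),D(658,140)),("scene",(.095,-.034,0),D(655,187)),("scene",(-.095,-.034,0),D(458,122))]
P={}
for k,o,g in(("mould",m,world(C["top"],(350,220),.06)),("rack",r,world(C["top"],(229,220),.06))):
    for w in (["top"],["scene"],["top","scene"]):
        p,res=fit(C,[q for q in o if q[0] in w],[g[0],g[1],.15]); print(k,w,np.round(p,4))
    print(res.tolist()); P[k]=p.tolist()
print("paddle px world",world(C["top"],T(260,532),.061),place(P["mould"],[-.155,0,.061]))
for n,uv,z in(("white",(143,212),.08),("dark",(440,213),.08),("beaker",(287,153),.04)): print(n,world(C["top"],uv,z))
json.dump(P,open("P.json","w"))
# overlay
out=[]
boxes={"mould":[((-.095,-.018),(-.04,.04),.058),((-.018,.095),(-.04,.04),.086),((-.08,-.035),(-.022,.022),.058)],"rack":[((-.095,.095),(-.034,.034),.06),((-.036,.036),(-.034,.034),.006)]}
for n,cr in(("top",[(318,182,60,95,6),(205,182,50,95,6)]),):
  for k,(x,y,w,h,s) in zip(P,cr):
    im=crop(C[n]["image"],x,y,w,h,s)
    for (x0,x1),(y0,y1),z in boxes[k]:
        q=proj(C[n],place(P[k],[(x0,y0,z),(x1,y0,z),(x1,y1,z),(x0,y1,z)]))
        cv2.polylines(im,[np.int32((q-[x,y]+.5)*s)],True,(0,0,255),1)
    out.append(im)
cv2.imwrite("pics/o1.png",np.hstack(out))
E
```

```text
scene cam at [ 0.973 -0.544  1.125]
top cam at [0.39  0.018 1.232]
mould ['top'] [ 0.5717 -0.1917  0.1331]
mould ['scene'] [ 0.5754 -0.1915  0.1555]
mould ['top', 'scene'] [ 0.5733 -0.1915  0.1425]
[[-0.4, 0.3], [0.3, -0.3], [1.1, -0.5], [-0.8, -0.8], [-0.5, -1.7], [-0.8, -0.4], [-0.1, -1.1], [-0.9, 0.1], [-0.4, -0.0]]
rack ['top'] [0.5875 0.1932 0.1914]
rack ['scene'] [0.5915 0.1996 0.1869]
rack ['top', 'scene'] [0.5895 0.1956 0.1921]
[[-0.9, -0.8], [-0.6, -1.5], [-1.3, 1.6], [-0.3, -0.7], [-2.1, -1.2], [-2.5, 0.7], [1.1, -0.1], [0.1, 2.6], [-1.0, 0.7], [-1.3, 0.4]]
paddle px world [ 0.41920836 -0.21419134  0.061     ] [[ 0.41989916 -0.21346262  0.061     ]]
white [0.61311306 0.45159124 0.08      ]
dark [ 0.5846041  -0.45605943  0.08      ]
beaker [0.80354527 0.00397776 0.04      ]
```

View pics/o1.png

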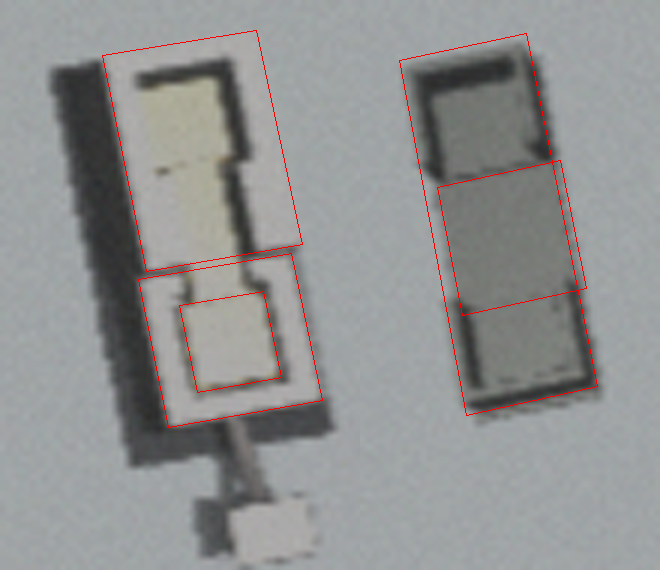

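The overlay shows the mould fit landing on its walls and lever-end head. The rack outline sits about 4 crop px (2 mm) up and left, so I'll refine it later. The paddle is at world (0.419, -0.214). Moving above it with the fingers shut.

send_rows(
  xyz=[
    [0.01,0.03,0],
    [0.03,0.07,0],
    [0.045,0.11,-0.01],
    [0.06,0.15,-0.02],
    [0.08,0.19,-0.04],
    [0.095,0.23,-0.06],
    [0.11,0.27,-0.08],
    [0.13,0.31,-0.1],
    [0.145,0.35,-0.12],
    [0.155,0.38,-0.13],
    [0.165,0.4,-0.138],
    [0.169,0.412,-0.138],
    [0.169,0.412,-0.138],
    [0.169,0.412,-0.138],
  ],
  rotation=[
    [0,0,-1],
    [0,0,-3],
    [0,0,-5],
    [0,0,-7],
    [0,0,-9],
    [0,0,-11],
    [0,0,-13],
    [0,0,-13.6],
    [0,0,-13.6],
    [0,0,-13.6],
    [0,0,-13.6],
    [0,0,-13.6],
    [0,0,-13.6],
    [0,0,-13.6],
  ],
  fingers=[0,0,0,0,0,0,0,0,0,0,0,0,0,0],
)

```text
t: 1.6
tcp_pos: [0.4196, -0.2156, 0.1014]
tcp_rot: [0.997, 0.071, 0.0, 0.001]
ft_force: [-0.2, 0.2, 0.5]
grip_width: 0.005
```

send_rows(
  xyz=[
    [0,0,-0.02],
    [0,0,-0.032],
    [0,0,-0.036],
    [0,0,-0.04],
    [-0.001,0,-0.045],
    [-0.002,0,-0.05],
    [-0.004,0,-0.055],
    [-0.006,-0.001,-0.06],
    [-0.008,-0.001,-0.065],
    [-0.009,-0.001,-0.069],
    [-0.009,-0.001,-0.069],
  ],
  rotation=[
    [0,0,0],
    [0,0,0],
    [0,0,0],
    [0,0,0],
    [0,0,0],
    [0,0,0],
    [0,0,0],
    [0,0,0],
    [0,0,0],
    [0,0,0],
    [0,0,0],
  ],
  fingers=[0,0,0,0,0,0,0,0,0,0,0],
)

```text
t: 2.7
tcp_pos: [0.41, -0.2162, 0.0315]
tcp_rot: [0.997, 0.071, -0.0, 0.0]
ft_force: [-2.1, -1.5, 1.7]
grip_width: 0.009
```

send_rows(
  xyz=[
    [-0.001,0,-0.003],
    [-0.001,0,-0.005],
    [-0.001,0,-0.007],
    [-0.001,0,-0.008],
    [-0.001,0,-0.008],
  ],
  rotation=[
    [0,0,0],
    [0,0,0],
    [0,0,0],
    [0,0,0],
    [0,0,0],
  ],
  fingers=[0,0,0,0,0],
)

```text
t: 3.2
tcp_pos: [0.4097, -0.2164, 0.0261]
tcp_rot: [0.997, 0.071, -0.0, 0.0]
ft_force: [-10.9, 1.6, 24.7]
grip_width: 0.001
```

The press ended in a 25 N contact at z = 0.026, which is the expected stop height. Retract, then go above the raised head with the fingers open and the tool tilted 9°.

send_rows(
  xyz=[
    [0,0,0.02],
    [0,0,0.05],
    [0,0,0.09],
    [0,0,0.12],
    [0.03,0.005,0.126],
    [0.06,0.01,0.126],
    [0.085,0.013,0.126],
    [0.1,0.015,0.126],
    [0.1,0.015,0.126],
    [0.1,0.015,0.126],
  ],
  rotation=[
    [0,0,0],
    [0,0,0],
    [0,0,0],
    [0,0,0],
    [-0.4,3,0],
    [-0.8,6,0],
    [-1.2,8.5,0],
    [-1.3,8.9,0],
    [-1.3,8.9,0],
    [-1.3,8.9,0],
  ],
  fingers=[0,0,0,0,0.088,0.088,0.088,0.088,0.088,0.088],
)

```text
t: 4.2
tcp_pos: [0.5092, -0.2003, 0.149]
tcp_rot: [0.994, 0.071, -0.078, 0.005]
ft_force: [-0.3, 0.2, -0.1]
grip_width: 0.524
```

```bash
python3 - <<'E'
from h import *
C=cams(); im=C["scene"]["image"]; a=crop(im,150,190,140,110,4)
# rack edge refine in both views
P=json.load(open("P.json"))
G={}
for n in C:
    g=cv2.GaussianBlur(cv2.cvtColor(C[n]["image"],cv2.COLOR_RGB2GRAY).astype(np.float32),(0,0),.8)
    G[n]=(cv2.Sobel(g,5,1,0),cv2.Sobel(g,5,0,1))
E=[]
L=lambda a,b:np.linspace(a,b,40)
for s in(-1,1):
    for x0,x1 in((-.095,-.036),(.036,.095)): E.append(L((x0,s*.034,.06),(x1,s*.034,.06)))
    E.append(L((s*.095,-.034,.06),(s*.095,.034,.06)))
    E.append(L((-.036,s*.034,.006),(.036,s*.034,.006)))
def sc(p,cs):
    t=0
    for n in cs:
        for e in E:
            q=proj(C[n],place(p,e)); d=q[-1]-q[0]; d/=np.linalg.norm(d)
            v=[cv2.remap(k,np.float32(q[:,:1]),np.float32(q[:,1:]),1)[:,0] for k in G[n]]
            t+=np.abs(-d[1]*v[0]+d[0]*v[1]).mean()
    return t
from itertools import product
p0=np.array(P["rack"])
for cs in(["top"],["scene"],["top","scene"]):
    best=max((sc(p0+[dx,dy,da],cs),dx,dy,da) for dx in np.arange(-.008,.0081,.001) for dy in np.arange(-.008,.0081,.001) for da in np.arange(-.05,.051,.01))
    p=p0+best[1:]; print(cs,best[0],sc(p0,cs),p)
P["rack"]=p.tolist(); json.dump(P,open("P.json","w"))
b=crop(C["top"]["image"],205,182,50,95,4)
for e in E:
    q=proj(C["top"],place(p,e)); cv2.polylines(b,[np.int32((q-[205,182]+.5)*4)],False,(0,0,255),1)
b=cv2.copyMakeBorder(b,0,440-b.shape[0],0,0,0) if b.shape[0]<440 else b
cv2.imwrite("pics/o2.png",np.hstack([a,b[:440]]))
E
```

```text
['top'] 1103.269503028915 905.8096896695192 [0.58447405 0.19255858 0.18208575]
['scene'] 1134.115701957212 951.4293575493525 [0.59747405 0.19655858 0.18208575]
['top', 'scene'] 1977.6459648275295 1857.2390472188717 [0.58647405 0.19355858 0.18208575]
```

View pics/o2.png

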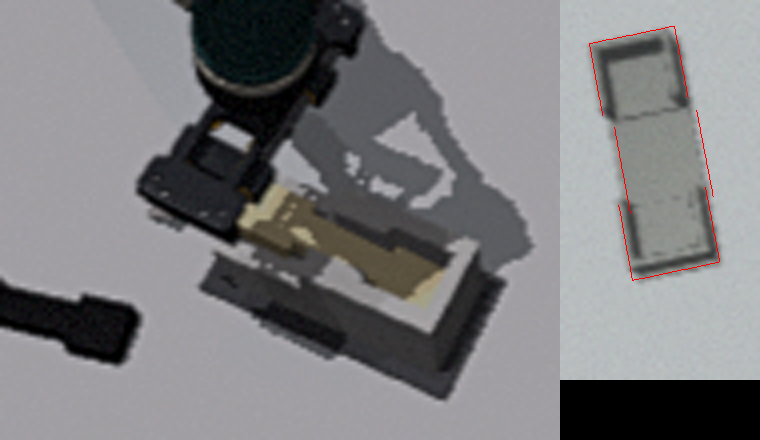

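The scene view shows the lever-end head raised (crop 270,210) with its side faces clear, and the gripper above it. Wait for the fingers to open, then descend.

send_rows(
  xyz=[
    [0,0,0],
    [0,0,0],
    [0,0,0],
    [0,0,-0.01],
    [0,0,-0.03],
    [0,0,-0.05],
    [0,0,-0.065],
    [0,0,-0.075],
    [0,0,-0.082],
    [0,0,-0.086],
    [0,0,-0.086],
    [0,0,-0.086],
  ],
  rotation=[
    [0,0,0],
    [0,0,0],
    [0,0,0],
    [0,0,0],
    [0,0,0],
    [0,0,0],
    [0,0,0],
    [0,0,0],
    [0,0,0],
    [0,0,0],
    [0,0,0],
    [0,0,0],
  ],
  fingers=[0.088,0.088,0.088,0.088,0.088,0.088,0.088,0.088,0.088,0.088,0.088,0.088],
)

```text
t: 5.5
tcp_pos: [0.5098, -0.2011, 0.0643]
tcp_rot: [0.994, 0.071, -0.078, 0.006]
ft_force: [-0.8, 0.4, 0.7]
grip_width: 1.0
```

send_rows(
  xyz=[
    [0,0,0],
    [0,0,0],
    [0,0,0],
    [0,0,0],
    [0,0,0],
    [0,0,0],
    [0,0,0],
    [0,0,0],
    [0,0,0],
    [0,0,0],
  ],
  rotation=[
    [0,0,0],
    [0,0,0],
    [0,0,0],
    [0,0,0],
    [0,0,0],
    [0,0,0],
    [0,0,0],
    [0,0,0],
    [0,0,0],
    [0,0,0],
  ],
  fingers=[0.03,0.03,0.03,0.03,0.03,0.03,0.03,0.03,0.03,0.03],
)

```text
t: 6.5
tcp_pos: [0.5093, -0.2009, 0.0637]
tcp_rot: [0.994, 0.071, -0.078, 0.006]
ft_force: [0.3, -0.2, -0.4]
grip_width: 0.496
```

send_rows(
  xyz=[
    [0,0,0],
    [0,0,0],
    [0,0,0.003],
    [0,0,0.007],
    [0,0,0.012],
    [0,0,0.018],
    [0,0,0.024],
    [0,0,0.03],
    [0,0,0.036],
    [0,0,0.042],
    [0,0,0.048],
    [0,0,0.054],
    [0,0,0.06],
    [0,0,0.066],
    [0,0,0.072],
    [0,0,0.08],
    [0,0,0.088],
    [0,0,0.096],
    [0,0,0.1],
    [0,0,0.1],
  ],
  rotation=[
    [0,0,0],
    [0,0,0],
    [0,0,0],
    [0,0,0],
    [0,0,0],
    [0,0,0],
    [0,0,0],
    [0,0,0],
    [0,0,0],
    [0,0,0],
    [0,0,0],
    [0,0,0],
    [0,0,0],
    [0,0,0],
    [0,0,0],
    [0,0,0],
    [0,0,0],
    [0,0,0],
    [0,0,0],
    [0,0,0],
  ],
  fingers=[0.03,0.03,0.03,0.03,0.03,0.03,0.03,0.03,0.03,0.03,0.03,0.03,0.03,0.03,0.03,0.03,0.03,0.03,0.03,0.03],
)

```text
t: 8.5
tcp_pos: [0.5098, -0.2011, 0.1647]
tcp_rot: [0.994, 0.071, -0.077, 0.006]
ft_force: [0.2, 0.1, -2.0]
grip_width: 0.499
```

```bash
python3 - <<'E'
from h import *
C=cams(); 
cv2.imwrite("pics/l1.png",np.hstack([crop(C["scene"]["image"],150,150,150,150,3),crop(C["top"]["image"],270,150,110,150,3)]))
print(robot.state()["wrist_torque"],robot.state()["ft_force"])
E
```

```text
[ 0.08175854 -0.02693742  0.0087883 ] [ 0.11298372  0.81161079 -0.93599977]
```

View pics/l1.png

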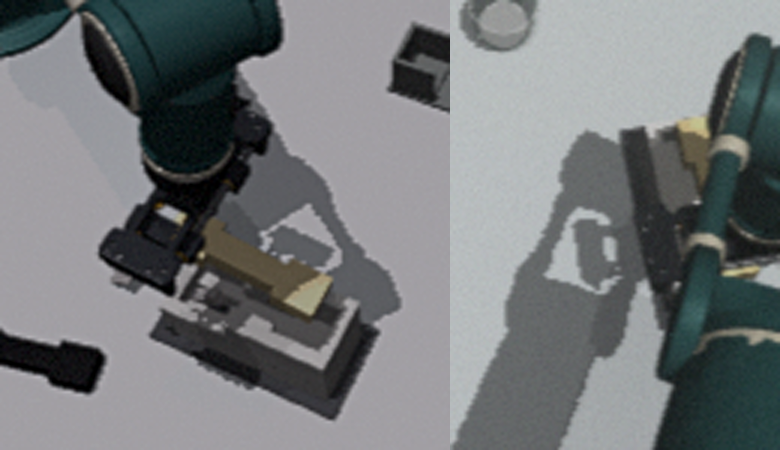

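The bar is clear of the cavity, with the far end (crop 305,300) above the mould. Raise it a little, carry it over the free bench and level it.

send_rows(
  xyz=[
    [0,0,0.015],
    [0,0,0.03],
    [0,0.01,0.04],
    [-0.002,0.03,0.04],
    [-0.004,0.05,0.04],
    [-0.006,0.075,0.04],
    [-0.008,0.1,0.04],
    [-0.01,0.125,0.04],
    [-0.011,0.15,0.04],
    [-0.013,0.175,0.03],
    [-0.014,0.195,0.01],
    [-0.015,0.205,-0.01],
    [-0.015,0.209,-0.03],
    [-0.015,0.209,-0.05],
    [-0.015,0.209,-0.07],
    [-0.015,0.209,-0.09],
    [-0.015,0.209,-0.105],
    [-0.015,0.209,-0.115],
    [-0.015,0.209,-0.12],
    [-0.015,0.209,-0.12],
  ],
  rotation=[
    [0,0,0],
    [0,0,0],
    [0,0,0],
    [0,0,0],
    [0,-1,0],
    [0.3,-2,0.5],
    [0.6,-4,1],
    [0.9,-6,1.5],
    [1.2,-8,2],
    [1.3,-8.9,2.4],
    [1.3,-8.9,2.4],
    [1.3,-8.9,2.4],
    [1.3,-8.9,2.4],
    [1.3,-8.9,2.4],
    [1.3,-8.9,2.4],
    [1.3,-8.9,2.4],
    [1.3,-8.9,2.4],
    [1.3,-8.9,2.4],
    [1.3,-8.9,2.4],
    [1.3,-8.9,2.4],
  ],
  fingers=[0.03,0.03,0.03,0.03,0.03,0.03,0.03,0.03,0.03,0.03,0.03,0.03,0.03,0.03,0.03,0.03,0.03,0.03,0.03,0.03],
)

```text
t: 10.6
tcp_pos: [0.4938, 0.0085, 0.0435]
tcp_rot: [0.996, 0.092, -0.0, 0.002]
ft_force: [0.2, 0.1, -1.5]
grip_width: 0.495
```

```bash
python3 - <<'E'
from h import *
C=cams(); s=robot.state(); print(s["tcp_pos"],s["tcp_rot"],s["ft_force"])
q=proj(C["scene"],[.56,.02,.05])[0].astype(int); print(q)
cv2.imwrite("pics/l2.png",np.hstack([crop(C["scene"]["image"],190,130,120,110,5)]))
E
```

```text
[0.49481501 0.00825391 0.04441891] [9.95759004e-01 9.19817319e-02 7.50177460e-04 1.67456684e-03] [ 0.03483376  0.10187967 -1.78644172]
[271 204]
```

View pics/l2.png

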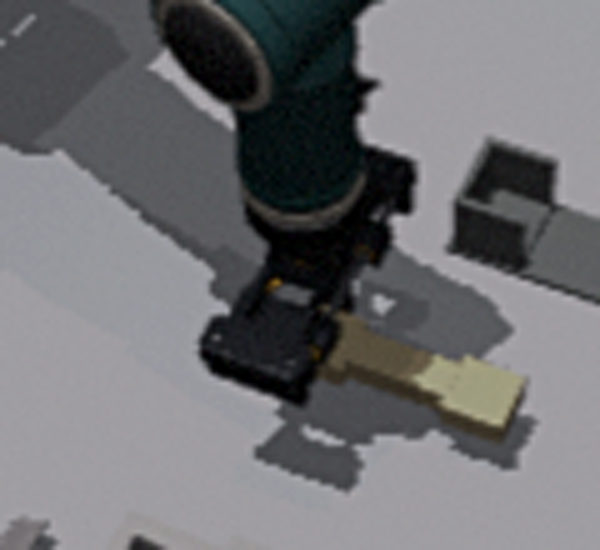

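The bar is about level over clear bench, with its far head at crop (475,390). Lowering it gently.

send_rows(
  xyz=[
    [0,0,-0.01],
    [0,0,-0.018],
    [0,0,-0.024],
    [0,0,-0.028],
    [0,0,-0.031],
    [0,0,-0.033],
    [0,0,-0.034],
    [0,0,-0.034],
  ],
  rotation=[
    [0,0,0],
    [0,0,0],
    [0,0,0],
    [0,0,0],
    [0,0,0],
    [0,0,0],
    [0,0,0],
    [0,0,0],
  ],
  fingers=[0.03,0.03,0.03,0.03,0.03,0.03,0.03,0.03],
)

```text
t: 11.5
tcp_pos: [0.4943, 0.0081, 0.0097]
tcp_rot: [0.996, 0.092, 0.0, 0.002]
ft_force: [-0.0, -0.1, -2.2]
grip_width: 0.492
```

send_rows(
  xyz=[
    [0,0,-0.001],
    [0,0,-0.002],
    [0,0,-0.003],
    [0,0,-0.004],
    [0,0,-0.004],
  ],
  rotation=[
    [0,0,0],
    [0,0,0],
    [0,0,0],
    [0,0,0],
    [0,0,0],
  ],
  fingers=[0.03,0.03,0.03,0.03,0.03],
)

```text
t: 12.0
tcp_pos: [0.4946, 0.0081, 0.0078]
tcp_rot: [0.996, 0.092, -0.0, 0.002]
ft_force: [-7.7, -0.6, 16.3]
grip_width: 0.495
```

Contact force is 16 N at z = 0.008. Open, back off upward and swing aside so both cameras see the bar and the rack.

send_rows(
  xyz=[
    [0,0,0.001],
    [0,0,0.001],
    [0,0,0.001],
    [0,0,0.001],
    [0,0,0.001],
    [0,0,0.001],
    [0,0,0.001],
    [0,0,0.001],
    [0,0,0.02],
    [0,0,0.05],
    [0,0,0.09],
    [0,-0.01,0.13],
    [0,-0.05,0.16],
    [-0.01,-0.09,0.17],
    [-0.02,-0.13,0.17],
    [-0.03,-0.17,0.17],
    [-0.04,-0.21,0.17],
    [-0.05,-0.25,0.17],
    [-0.06,-0.29,0.17],
    [-0.06,-0.3,0.17],
  ],
  rotation=[
    [0,0,0],
    [0,0,0],
    [0,0,0],
    [0,0,0],
    [0,0,0],
    [0,0,0],
    [0,0,0],
    [0,0,0],
    [0,0,0],
    [0,0,0],
    [0,0,0],
    [0,0,0],
    [0,0,0],
    [0,0,0],
    [0,0,0],
    [0,0,0],
    [0,0,0],
    [0,0,0],
    [0,0,0],
    [0,0,0],
  ],
  fingers=[0.06,0.07,0.088,0.088,0.088,0.088,0.088,0.088,0.088,0.088,0.088,0.088,0.088,0.088,0.088,0.088,0.088,0.088,0.088,0.088],
)

```text
t: 14.0
tcp_pos: [0.4331, -0.2952, 0.1758]
tcp_rot: [0.996, 0.09, 0.0, 0.002]
ft_force: [-0.4, 0.2, -0.1]
grip_width: 1.0
```

```bash
python3 - <<'E'
from h import *
C=cams(); s=robot.state(); print(s["tcp_pos"],s["ft_force"])
for n in C: cv2.imwrite(f"pics/{n}2.png",C[n]["image"][:,:,::-1])
q=proj(C["top"],[.56,.02,.02])[0].astype(int); q2=proj(C["scene"],[.56,.02,.02])[0].astype(int); print(q,q2)
a=crop(C["top"]["image"],q[0]-25,q[1]-40,50,80,6); b=crop(C["scene"]["image"],q2[0]-40,q2[1]-40,80,80,6)
cv2.imwrite("pics/l3.png",np.hstack([a,b]))
im=C["top"]["image"].astype(int); m=((im[:,:,0]-im[:,:,2])>18).astype(np.uint8); m[:, :250]=0;m[:,320:]=0;m[:170]=0;m[270:]=0
ys,xs=np.nonzero(m); print(len(xs),xs.min(),xs.max(),ys.min(),ys.max(),cv2.minAreaRect(np.float32(np.c_[xs,ys])))
E
```

```text
[ 0.43400123 -0.29303729  0.17560739] [ 0.44518882  0.94215865 -0.11821039]
[284 228] [271 209]Traceback (most recent call last):
  File "<stdin>", line 8, in <module>
    return umr_minimum(a, axis, None, out, keepdims, initial, where)
ValueError: zero-size array to reduction operation minimum which has no identity
```

View pics/l3.png

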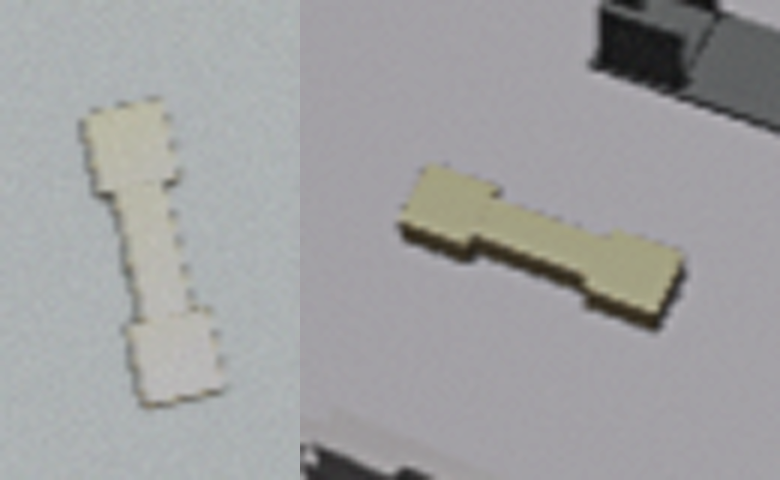

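The bar lies flat on the bench with both heads down (top crop 150,250). I think I misread the rack: its 190 x 68 mm is the base, and 4 mm play plus 6 mm walls puts the rims at 180 x 64. I'll refit the rack and the bar per camera.

```bash
cat > edge.py <<'E'
from h import *
L=lambda a,b:np.linspace(a,b,30)
def poly(v,z): 
    v=[(*p,z) for p in v]; return [L(v[i],v[(i+1)%len(v)]) for i in range(len(v))]
def rect(x0,x1,y,z): return poly([(x0,-y),(x1,-y),(x1,y),(x0,y)],z)
def rack(hx,hy,bx=.095,by=.034):
    E=rect(-bx,bx,by,.003)
    for s in(-1,1):
        for y in (hy,hy-.006):
            E+=[L((a*.036,s*y,.06),(a*(hx if y==hy else hx-.006),s*y,.06)) for a in(-1,1)]
        for x,y in((hx,hy),(hx-.006,hy-.006)): E.append(L((s*x,-y,.06),(s*x,y,.06)))
    return E
BAR=poly([(-.08,-.022),(-.035,-.022),(-.035,-.014),(.035,-.014),(.035,-.022),(.08,-.022),(.08,.022),(.035,.022),(.035,.014),(-.035,.014),(-.035,.022),(-.08,.022)],.024)
def grads(im,s):
    g=cv2.GaussianBlur(cv2.cvtColor(im,cv2.COLOR_RGB2GRAY).astype(np.float32) if im.ndim==3 else im,(0,0),s); return cv2.Sobel(g,5,1,0),cv2.Sobel(g,5,0,1)
def score(p,E,C,G):
    t=0
    for n in G:
        for e in E:
            q=proj(C[n],place(p,e)); d=q[-1]-q[0]; d/=np.linalg.norm(d)+1e-9
            v=[cv2.remap(k,np.float32(q[:,:1]),np.float32(q[:,1:]),1)[:,0] for k in G[n]]
            t+=np.abs(-d[1]*v[0]+d[0]*v[1]).mean()*np.linalg.norm(q[-1]-q[0])
    return t
def refine(p0,E,C,names,r=.008):
    from scipy.optimize import differential_evolution as de
    G={n:grads(C[n]["image"],.8) for n in names}
    s=de(lambda p:-score(p,E,C,G),[(p0[0]-r,p0[0]+r),(p0[1]-r,p0[1]+r),(p0[2]-.06,p0[2]+.06)],seed=1,popsize=10,maxiter=40)
    return s.x,-s.fun
E
python3 - <<'E'
from edge import *
C=cams()
for nm,E,p0 in(("bar",BAR,[.56,.02,.185]),("rackA",rack(.09,.032),[.588,.195,.185]),("rackB",rack(.095,.034),[.588,.195,.185])):
    for cs in(["top"],["scene"],["top","scene"]):
        p,s=refine(p0,E,C,cs,.01); print(nm,cs,np.round(p,4),round(s))
    if nm!="rackB":
      for n,(w,h) in(("top",(50,76)),("scene",(80,76))):
        q0=proj(C[n],[p[0],p[1],.03])[0].astype(int)-[w//2,h//2]; im=crop(C[n]["image"],*q0,w,h,3)
        im=cv2.resize(im,None,fx=1.25 if 0 else 1,fy=1)
        im=crop(C[n]["image"],*q0,w,h,6 if n=="top" else 6)
        for e in E: cv2.polylines(im,[np.int32((proj(C[n],place(p,e))-q0+.5)*6)],False,(0,0,255),1)
        cv2.imwrite(f"pics/{nm}_{n}.png",im)
cv2.imwrite("pics/o3.png",np.hstack([cv2.imread("pics/rackA_top.png"),cv2.imread("pics/rackA_scene.png")]))
E
```

```text
bar ['top'] [0.5507 0.0242 0.1884] 5969
bar ['scene'] [0.5652 0.01   0.1869] 13037
bar ['top', 'scene'] [0.5527 0.0192 0.1867] 15970
rackA ['top'] [0.5915 0.1993 0.1782] 40311
rackA ['scene'] [0.5912 0.1972 0.1759] 47217
rackA ['top', 'scene'] [0.5915 0.1984 0.1758] 86181
rackB ['top'] [0.584  0.1959 0.1825] 40721
rackB ['scene'] [0.5932 0.1971 0.1823] 48120
rackB ['top', 'scene'] [0.5903 0.1967 0.1843] 86402
```

View pics/o3.png

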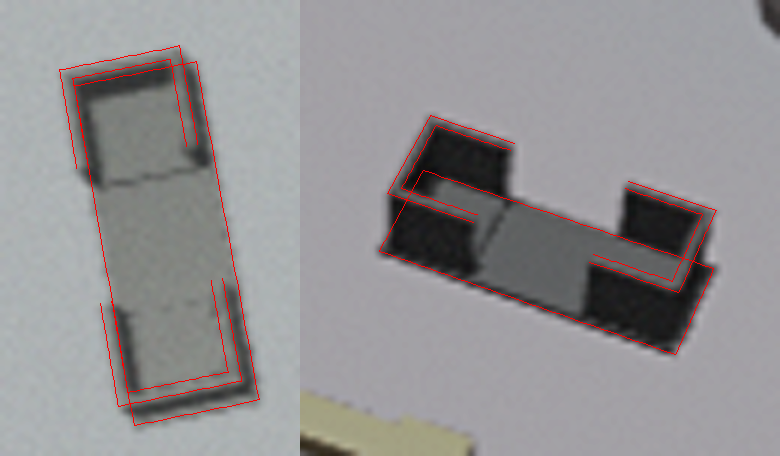

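The scene overlay matches the rack rims and base (corners at 388,192 and 680,291). With the inset-rim model both cameras agree within 2 mm, so I take the rack at (0.591, 0.198, yaw 0.177). The bar fit needs a wider search, with its corner pixels from the last crop as a cross-check.

```bash
python3 - <<'E'
from edge import *
C=cams()
t=lambda x,y:(259+(x+.5)/6-.5,188+(y+.5)/6-.5); s=lambda x,y:(231+(x-300+.5)/6-.5,169+(y+.5)/6-.5)
A=[(.08,.022,.024),(.08,-.022,.024),(-.08,.022,.024),(-.08,-.022,.024)]
o=[("top",a,t(*u)) for a,u in zip(A,[(83,118),(161,100),(143,405),(223,390)])]+[("scene",a,s(*u)) for a,u in zip(A,[(685,255),(660,318),(432,163),(402,222)])]
for w in(["top"],["scene"],["top","scene"]):
    p,r=fit(C,[q for q in o if q[0] in w],[.555,.02,.187]); print("clicks",w,np.round(p,4),r.tolist())
for cs in(["top"],["scene"],["top","scene"]): print("edges",cs,np.round(refine([.555,.02,.187],BAR,C,cs,.02)[0],4))
E
```

```text
clicks ['top'] [0.5547 0.0208 0.1797] [[-0.3, -0.5], [0.1, -0.3], [-0.1, 0.6], [0.3, 0.2]]
clicks ['scene'] [0.559  0.0195 0.1805] [[0.7, 0.1], [-0.1, -0.1], [0.0, 0.0], [-0.5, -0.0]]
clicks ['top', 'scene'] [0.5567 0.0204 0.1786] [[-0.1, -1.1], [0.3, -0.9], [-0.0, -0.1], [0.3, -0.4], [0.2, -0.4], [-0.6, -0.6], [-0.3, -0.5], [-0.9, -0.6]]
edges ['top'] [0.559  0.0178 0.1908]
edges ['scene'] [0.565  0.0095 0.1889]
edges ['top', 'scene'] [0.5527 0.0187 0.1911]
```

Corner pixels give the bar at (0.557, 0.020, yaw 0.18), and the jaw release line agrees to within 1 mm. Now the waist grasp.

send_rows(
  xyz=[
    [0.01,0.03,0],
    [0.03,0.07,0],
    [0.045,0.11,0],
    [0.06,0.15,0],
    [0.08,0.19,0],
    [0.095,0.23,-0.01],
    [0.11,0.27,-0.03],
    [0.12,0.3,-0.06],
    [0.123,0.312,-0.08],
    [0.123,0.312,-0.1],
    [0.123,0.312,-0.12],
    [0.123,0.312,-0.14],
    [0.123,0.312,-0.155],
    [0.123,0.312,-0.164],
    [0.123,0.312,-0.168],
    [0.123,0.312,-0.169],
    [0.123,0.312,-0.169],
  ],
  rotation=[
    [0,0,0],
    [0,0,0],
    [0,0,0],
    [0,0,0],
    [0,0,0],
    [0,0,0],
    [0,0,0],
    [0,0,0],
    [0,0,0],
    [0,0,0],
    [0,0,0],
    [0,0,0],
    [0,0,0],
    [0,0,0],
    [0,0,0],
    [0,0,0],
    [0,0,0],
  ],
  fingers=[0.088,0.088,0.088,0.088,0.088,0.088,0.088,0.088,0.088,0.088,0.088,0.088,0.088,0.088,0.088,0.088,0.088],
)

```text
t: 16.0
tcp_pos: [0.5579, 0.0201, 0.0074]
tcp_rot: [0.996, 0.092, 0.001, 0.002]
ft_force: [-1.0, 0.1, 0.5]
grip_width: 1.003
```

send_rows(
  xyz=[
    [0,0,0],
    [0,0,0],
    [0,0,0],
    [0,0,0],
    [0,0,0],
    [0,0,0],
    [0,0,0],
    [0,0,0],
    [0,0,0],
    [0,0,0],
    [0,0,0],
    [0,0,0],
  ],
  rotation=[
    [0,0,0],
    [0,0,0],
    [0,0,0],
    [0,0,0],
    [0,0,0],
    [0,0,0],
    [0,0,0],
    [0,0,0],
    [0,0,0],
    [0,0,0],
    [0,0,0],
    [0,0,0],
  ],
  fingers=[0.015,0.015,0.015,0.015,0.015,0.015,0.015,0.015,0.015,0.015,0.015,0.015],
)

```text
t: 17.2
tcp_pos: [0.5572, 0.0201, 0.0067]
tcp_rot: [0.996, 0.092, 0.0, 0.002]
ft_force: [-0.3, -0.9, 0.1]
grip_width: 0.317
```

The opening reads 28 mm, so it is the waist. Lift and carry it to hover above the rack.

send_rows(
  xyz=[
    [0,0,0.005],
    [0,0,0.02],
    [0,0,0.04],
    [0,0,0.06],
    [0,0,0.08],
    [0,0,0.1],
    [0.003,0.015,0.11],
    [0.007,0.035,0.11],
    [0.011,0.06,0.11],
    [0.016,0.085,0.11],
    [0.021,0.11,0.11],
    [0.026,0.135,0.11],
    [0.03,0.155,0.11],
    [0.032,0.17,0.11],
    [0.034,0.178,0.1],
    [0.034,0.178,0.09],
    [0.034,0.178,0.08],
    [0.034,0.178,0.077],
    [0.034,0.178,0.077],
  ],
  rotation=[
    [0,0,0],
    [0,0,0],
    [0,0,0],
    [0,0,0],
    [0,0,0],
    [0,0,0],
    [0,0,0],
    [0,0,0],
    [0,0,-0.4],
    [0,0,-0.4],
    [0,0,-0.4],
    [0,0,-0.4],
    [0,0,-0.4],
    [0,0,-0.4],
    [0,0,-0.4],
    [0,0,-0.4],
    [0,0,-0.4],
    [0,0,-0.4],
    [0,0,-0.4],
  ],
  fingers=[0.015,0.015,0.015,0.015,0.015,0.015,0.015,0.015,0.015,0.015,0.015,0.015,0.015,0.015,0.015,0.015,0.015,0.015,0.015],
)

```text
t: 19.1
tcp_pos: [0.5901, 0.1969, 0.0821]
tcp_rot: [0.996, 0.088, -0.001, 0.002]
ft_force: [1.1, 0.4, -2.6]
grip_width: 0.315
```

```bash
python3 - <<'E'
from edge import *
C=cams(); st=robot.state(); print(st["tcp_pos"],st["ft_force"],st["grip_width"])
p=[.591,.198,.177]; out=[]
for n,(w,h) in(("top",(60,100)),("scene",(72,100))):
    q0=proj(C[n],[p[0],p[1],.05])[0].astype(int)-[w//2,h//2]; im=crop(C[n]["image"],*q0,w,h,6,1.6); print(n,q0)
    b=[e+[0,0,st["tcp_pos"][2]-.0067] for e in BAR]
    for e in b: cv2.polylines(im,[np.int32((proj(C[n],place([st["tcp_pos"][0],st["tcp_pos"][1],.177],e))-q0+.5)*6)],False,(0,0,255),1)
    for e in rack(.09,.032): cv2.polylines(im,[np.int32((proj(C[n],place(p,e))-q0+.5)*6)],False,(0,255,0),1)
    out.append(im)
cv2.imwrite("pics/o4.png",np.hstack(out))
E
```

```text
[0.59128085 0.19744574 0.08360382] [ 0.46522794 -0.41366556 -1.764738  ] 0.3135172381803325
top [197 168]
scene [271 122]
```

View pics/o4.png

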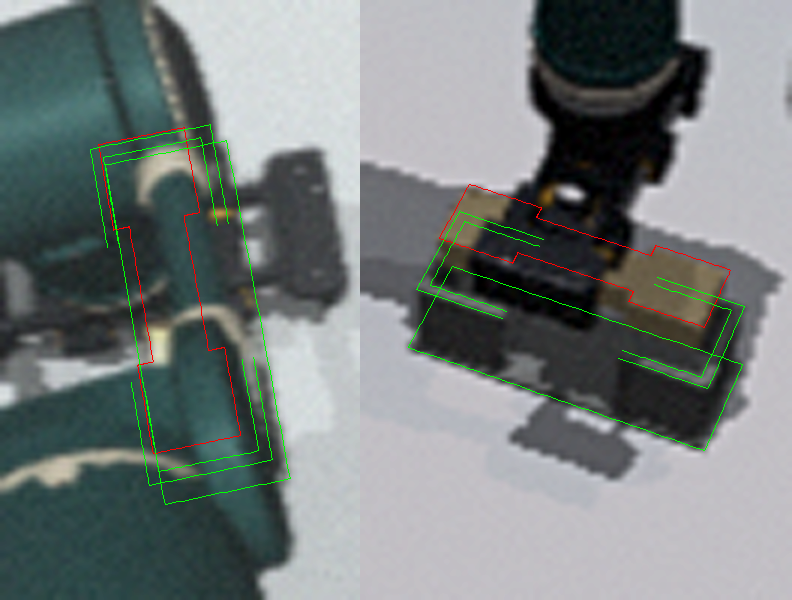

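In the scene view the bar's predicted outline matches the cream heads (right end near 728,268), and the rack model matches the rims. Both are within half a camera pixel, so I lower in stages and watch the force.

send_rows(
  xyz=[
    [0,0,-0.006],
    [0,0,-0.012],
    [0,0,-0.016],
    [0,0,-0.02],
    [0,0,-0.024],
    [0,0,-0.028],
    [0,0,-0.032],
    [0,0,-0.034],
    [0,0,-0.034],
  ],
  rotation=[
    [0,0,0],
    [0,0,0],
    [0,0,0],
    [0,0,0],
    [0,0,0],
    [0,0,0],
    [0,0,0],
    [0,0,0],
    [0,0,0],
  ],
  fingers=[0.015,0.015,0.015,0.015,0.015,0.015,0.015,0.015,0.015],
)

```text
t: 20.1
tcp_pos: [0.5909, 0.198, 0.0492]
tcp_rot: [0.996, 0.088, -0.0, 0.002]
ft_force: [-0.9, 0.0, -2.9]
grip_width: 0.316
```

No contact: the bar's underside is at 43 mm, below the rims.

send_rows(
  xyz=[
    [0,0,-0.005],
    [0,0,-0.01],
    [0,0,-0.014],
    [0,0,-0.018],
    [0,0,-0.022],
    [0,0,-0.025],
    [0,0,-0.027],
    [0,0,-0.028],
    [0,0,-0.028],
  ],
  rotation=[
    [0,0,0],
    [0,0,0],
    [0,0,0],
    [0,0,0],
    [0,0,0],
    [0,0,0],
    [0,0,0],
    [0,0,0],
    [0,0,0],
  ],
  fingers=[0.015,0.015,0.015,0.015,0.015,0.015,0.015,0.015,0.015],
)

```text
t: 21.0
tcp_pos: [0.5912, 0.1981, 0.0216]
tcp_rot: [0.996, 0.088, 0.0, 0.002]
ft_force: [0.3, -0.0, -1.7]
grip_width: 0.316
```

send_rows(
  xyz=[
    [0,0,-0.001],
    [0,0,-0.002],
    [0,0,-0.003],
    [0,0,-0.003],
  ],
  rotation=[
    [0,0,0],
    [0,0,0],
    [0,0,0],
    [0,0,0],
  ],
  fingers=[0.015,0.015,0.015,0.015],
)

```text
t: 21.4
tcp_pos: [0.5913, 0.1981, 0.0188]
tcp_rot: [0.996, 0.088, 0.0, 0.002]
ft_force: [0.0, 1.0, -2.3]
grip_width: 0.316
```

send_rows(
  xyz=[
    [0,0,-0.001],
    [0,0,-0.002],
    [0,0,-0.002],
  ],
  rotation=[
    [0,0,0],
    [0,0,0],
    [0,0,0],
  ],
  fingers=[0.015,0.015,0.015],
)

```text
t: 21.7
tcp_pos: [0.5914, 0.1982, 0.0186]
tcp_rot: [0.996, 0.088, 0.0, 0.002]
ft_force: [-5.7, -1.4, 10.3]
grip_width: 0.309
```

Contact is at TCP z = 0.0186, exactly the pocket-floor height. Release and withdraw.

send_rows(
  xyz=[
    [0,0,0.002],
    [0,0,0.002],
    [0,0,0.002],
    [0,0,0.002],
    [0,0,0.002],
    [0,0,0.002],
    [0,0,0.005],
    [0,0,0.02],
    [0,0,0.05],
    [0,0,0.09],
    [0,0,0.13],
    [0,-0.01,0.16],
    [-0.01,-0.05,0.17],
    [-0.03,-0.09,0.17],
    [-0.05,-0.13,0.17],
    [-0.06,-0.17,0.17],
    [-0.08,-0.21,0.17],
    [-0.1,-0.25,0.17],
    [-0.11,-0.28,0.17],
    [-0.12,-0.31,0.17],
  ],
  rotation=[
    [0,0,0],
    [0,0,0],
    [0,0,0],
    [0,0,0],
    [0,0,0],
    [0,0,0],
    [0,0,0],
    [0,0,0],
    [0,0,0],
    [0,0,0],
    [0,0,0],
    [0,0,0],
    [0,0,0],
    [0,0,0],
    [0,0,0],
    [0,0,0],
    [0,0,0],
    [0,0,0],
    [0,0,0],
    [0,0,0],
  ],
  fingers=[0.05,0.06,0.075,0.075,0.075,0.075,0.075,0.075,0.075,0.075,0.075,0.075,0.075,0.075,0.075,0.075,0.075,0.075,0.075,0.075],
)

```text
t: 23.7
tcp_pos: [0.4706, -0.1134, 0.1882]
tcp_rot: [0.996, 0.088, 0.001, 0.002]
ft_force: [1.5, -0.3, 0.6]
grip_width: 0.854
```

send_rows(
  xyz=[
    [0,-0.04,0],
    [0,-0.08,0],
    [0,-0.12,0],
    [0,-0.15,0],
    [0,-0.15,0],
    [0,-0.15,0],
  ],
  rotation=[
    [0,0,0],
    [0,0,0],
    [0,0,0],
    [0,0,0],
    [0,0,0],
    [0,0,0],
  ],
  fingers=[0.075,0.075,0.075,0.075,0.075,0.075],
)

```text
t: 24.3
tcp_pos: [0.4712, -0.2622, 0.1875]
tcp_rot: [0.996, 0.088, 0.0, 0.002]
ft_force: [0.4, -0.1, -0.6]
grip_width: 0.851
```

```bash
python3 - <<'E'
from edge import *
C=cams(); st=robot.state(); print(st["t"],st["tcp_pos"],st["ft_force"])
out=[]
p=[.5914,.198,.177]
for n,(w,h) in(("top",(60,90)),("scene",(72,90))):
    q0=proj(C[n],[p[0],p[1],.04])[0].astype(int)-[w//2,h//2]; im=crop(C[n]["image"],*q0,w,h,4,1.4)
    for e in BAR: cv2.polylines(im,[np.int32((proj(C[n],place(p,e+[0,0,.012]))-q0+.5)*4)],False,(0,0,255),1)
    out.append(im)
f=cv2.resize(C["top"]["image"][100:340,60:480,::-1],None,fx=.632,fy=.632); f=cv2.copyMakeBorder(f,0,360-f.shape[0],0,0,0)
cv2.imwrite("pics/f.png",np.hstack(out+[f]))
o=cv2.imread("pics/top0.png")[:,:,::-1].astype(int)
for k,(x,y) in dict(white=(143,210),dark=(440,212),beaker=(287,153)).items():
    d=np.abs(o[y-22:y+22,x-24:x+24]-C["top"]["image"][y-22:y+22,x-24:x+24].astype(int)); print(k,d.mean().round(2))
E
```

```text
24.4 [ 0.47118001 -0.26098174  0.18714245] [ 0.60453487 -0.32161315  0.28073113]
white 11.44
dark 29.84
beaker 11.8
```

View pics/f.png

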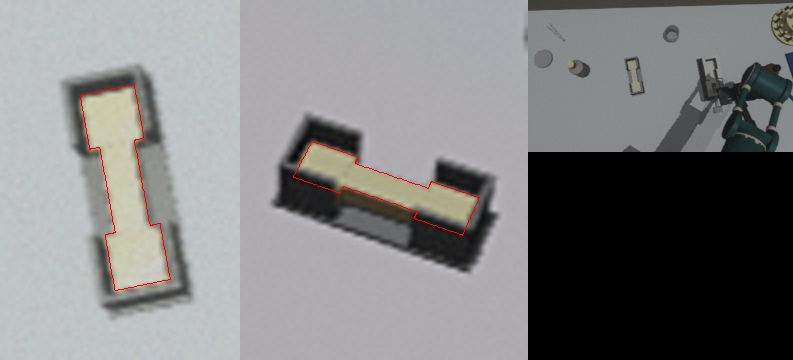

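The final picture shows the bar seated in both pockets, on the predicted floor-level outline in both views. The gripper is clear of everything.

```bash
python3 -c "
from cell import job_done; print(job_done())"
```

```text
the job is handed in; nothing more can be done
None
```

The job is done and handed in at about 24 s of the 72 s allowed; no verdict was reported.

- **What I did:** I pressed the lever to its stop, gripped the raised head and lifted the bar straight out. I laid it flat on the free bench and let go, then took it again by the waist (28 mm opening). I lowered it into the rack and let go.
- **Seating:** The bar touched down 12 mm above the bench, which is pocket-floor height. The last pictures from both cameras show it on the predicted outline, with the gripper clear.
- **Forces:** The highest contact force in the move readings was about 25 N, at the lever stop.
- **Checks that disagreed:** Automatic edge fits of the bar, and of the rack before I corrected its rim size, differed by up to about 15 mm between the two cameras. I used corner pixels and the jaw line for the bar (about 4 mm between cameras), and the corrected model for the rack (about 2 mm).
- **Bottles and beaker:** A before/after image comparison was inconclusive. It gave a similar small change of about 11–12 grey levels for the white bottle and the beaker, probably lighting and noise. The arm covers the dark bottle in the last picture, so I could not confirm that one by sight. I planned every path clear of the bottles and the beaker, and no contact with them showed in the force readings.

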